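# Reject the binding gate bolt

### The job

Two new gate bolts are clamped to the bench, drawn back; one of them binds. Slide each bolt by its black handle pin towards home as far as it will go, without forcing it, and leave it there. Then stand the red marker upright on the white spot of the one that stops short of home.

Things in the scene. Friction and masses are not known exactly. Their poses are not given: they have to be found in the camera images.
- latch_a: One of two like gate bolts, clamped down: grey plate 170 (x) x 150 (y) x 8 mm. Origin: centre of its underside, z up. A 14 mm round steel bolt slides along +x (home, away from the robot) on the line y = +40 mm, 20 mm up, in dark straps at x = -55, 45, 75 mm (16 long, 36 wide, tops 34 mm up). White round spot, 64 mm across, centred at x = 0, y = -35 mm, 8 mm up.
- latch_b: One of two like gate bolts, clamped down: grey plate 170 (x) x 150 (y) x 8 mm. Origin: centre of its underside, z up. A 14 mm round steel bolt slides along +x (home, away from the robot) on the line y = +40 mm, 20 mm up, in dark straps at x = -55, 45, 75 mm (16 long, 36 wide, tops 34 mm up). White round spot, 64 mm across, centred at x = 0, y = -35 mm, 8 mm up.
- bolt_a (a joint): Travel in m of the bolt on latch_a along plate +x: 0 drawn back, 0.060 fully home. Starts at 0 to 0.008, stays where left, about 2 N friction; hard stop at 0.060, but the one that binds stops hard at 0.020 to 0.035. Its black upright handle pin, 15 mm thick, top 75 mm above the bench, stands at plate x = -30 mm + travel, y = +40 mm; free of the straps above 34 mm.
- bolt_b (a joint): Travel in m of the bolt on latch_b along plate +x: 0 drawn back, 0.060 fully home. Starts at 0 to 0.008, stays where left, about 2 N friction; hard stop at 0.060, but the one that binds stops hard at 0.020 to 0.035. Its black upright handle pin, 15 mm thick, top 75 mm above the bench, stands at plate x = -30 mm + travel, y = +40 mm; free of the straps above 34 mm.
- red_marker_mid (a point): Red reject marker, loose, about 0.12 kg, upright on the bench: dark steel foot 44 mm across and 10 mm high, then a red round post 30 mm across up to 45 mm. This point: on its axis, half-way up (22.5 mm above its underside), z up. A green and a yellow marker of the same shape are not wanted.
Things that resemble listed ones, but are neither listed nor needed, are in the scene too. What is meant by the part that bears red_marker_mid is not pink, and is the smaller of those in its own colour.

How it is judged:
By the outcome, as a careful person would: the job done as asked, in the order asked, and still so for the second after the job is handed in, with the robot touching nothing.
It also fails if it takes over 64 s, if anything falls off the work surface, if the arm or the gripper's body presses on something with over 40 N, if the wrist force passes 120 N, or if a joint passes its speed limit or range.

### The arm

A 6-joint arm with a two-finger parallel gripper is mounted at the origin on the work surface. World frame = base frame: x ahead of the robot, y to its left, z up, the work surface at z = 0. Lengths are in m, angles in degrees, forces in N, time in s.
With the tool pointing down it reaches from about 0.375 to 0.9 m from the base axis. Payload 3.1 kg.
Tool frame: the origin (TCP) lies midway between the tips of the shut fingers; the grasp point (between the pads) lies bot.hold_point_z behind it (bot.hold_point_z is the distance from the TCP to the grasp point, in m); z points along the fingers, y is the direction in which the jaws open and shut (so a half turn about z gives the same grasp; the last joint's range is limited). The gripper opens to 87 mm and grips with 3 to 60 N. Pads are 19 mm wide; open, the fingers measure 117 mm over their backs; the gripper's body (75 mm by 190 mm) begins 51 mm behind the grasp point.
Start: joints at [-86.946, 30.224, 82.088, -0, 67.689, -10.227], TCP at [0.144, -0.608, 0.2] pointing down, gripper open.
Joint ranges: [-176.69, 176.69], [-43.24, 126.21], [12.49, 139.97], [-82, 262], [0, 151.66], [-163.58, 163.58]. Speed limits (degrees/s): [159.86, 159.86, 180, 180, 180, 180].

### API

Orientations are given as a 3x3 rotation matrix whose columns are the frame's x, y, z axes.
In Python, from rig import bot, vision, hand_in gives the robot as it stands. The module is installed in compiled form; this text tells all that it offers.
- The arm moves only by the shell command python3 -m handwheel 'ROWS'. ROWS is JSON, a list of rows, each an object of numbers: "hand": the gripper's target within -1 to 1 (fully open at 1, half-way at 0, shut at -1); "dx", "dy", "dz": the shift along the world's x, y, z in cm; "wx", "wy", "wz": the turn, a rotation vector about the world's x, y, z in rad. In form: [{"hand": .., "dx": .., "dy": .., "dz": .., "wx": .., "wy": .., "wz": ..}, ...]. A call has 1 to 10 rows; each row shifts and turns the commanded pose from where the row before left it; what a row does not reach is not made up. A row lasts 1/10 s, in which the tool goes at most 50 mm and 8.59 degrees, less where a joint would pass 70% of its speed; a pose out of reach is approached as far as the arm can. A call with a gripper value outside its range is refused whole. The fingers move at their own pace and stop on an object; the grip force is fixed at half the most. Time passes only in rows, so rows that do not move let the fingers close. It gives the time, the measured TCP pose, the force and the opening at its end, in the units of the state.
- bot.read_state(): the state, without advancing time (a new reading comes with each control period).
- vision.capture(name): name is "scene" or "top"; returns (picture, depth): 400x640x3 uint8, red, green, blue; 400x640 float32, m along the optical axis (not along the pixel's ray), 0 where there is no reading.
- vision.get_calibration(name): a dict with "fx", "fy", "cx", "cy" (pixels), "rvec" (rotation vector, rad) and "tvec" (3), from world to camera coordinates, as OpenCV has them. Camera axes: x right, y down, z forward; pixel columns grow to the right and rows downward; lengths in m; the calibration is good to about 2 mm. A picture is of the moment at which its call begins. get_calibration takes no time and is no camera call.
- hand_in(): hands the job in, once; it reports no verdict.
The state is a dict: "time_s": time; "joint_positions": joint angles; "qvel": joint speeds; "tau": joint torques, N m; "position": TCP position; "tcp_rot": TCP orientation; "force": force on the tool from outside, world axes, zero at the start; "moment": the same for the moment, N m; "opening": opening from 0.0 (shut) to 1.0 (fully open).
Only numpy, scipy, OpenCV 4.12 (cv2) and the standard library are available. Lean on these libraries where they do the work, as an engineer would, in place of code of your own. Each camera call takes 0.05 s, during which the arm holds its last target.

## Working session

There is one attempt and no reset: what is moved stays moved. The work goes in short steps, Python scripts to look and compute and a shell command to move; the robot and the scene stay as the last step left them, time stands still between calls to the robot, and variables do not carry over. Pictures are saved under pics/ and viewed, and the job is handed in when it is done.

```bash
mkdir -p pics; python3 - <<'E'
from rig import bot, vision
import cv2,numpy as np
for n in("scene","top"):
    p,d=vision.capture(n); np.savez(f"pics/{n}0.npz",p=p,d=d)
    cv2.imwrite(f"pics/{n}0.png",p[:,:,::-1]); print(n,vision.get_calibration(n))
s=bot.read_state(); print(s,bot.hold_point_z)
E
```

```text
scene {'fx': 491.82601878002976, 'fy': 491.82601878002976, 'cx': 317.53963156499225, 'cy': 193.78599476792104, 'rvec': array([ 1.7263826 ,  2.04264593, -0.61593224]), 'tvec': array([ 0.12684747, -0.39491749,  1.54364407])}
top {'fx': 519.6452972109895, 'fy': 519.6452972109895, 'cx': 323.23229060553854, 'cy': 202.81623145108006, 'rvec': array([ 2.14577604, -2.16423758,  0.13335874]), 'tvec': array([-0.04353449,  0.48968847,  1.63036226])}
{'time_s': 0.1, 'joint_positions': array([-8.69469801e+01,  3.02722117e+01,  8.21490029e+01,  4.54619186e-04,
        6.76901896e+01, -1.02274990e+01]), 'qvel': array([-0.00119896, -0.13479821, -0.22565973, -0.11243997, -0.17578528,
       -0.00600744]), 'tau': array([-3.23843342e-04, -4.40985167e+01, -1.77150267e+01,  6.35608868e-02,
        5.33406227e-02, -3.52091706e-05]), 'position': array([ 0.14356509, -0.60756475,  0.19928508]), 'tcp_rot': array([[ 9.73257746e-01,  2.29715804e-01, -9.62268952e-05],
       [ 2.29715553e-01, -9.73255872e-01,  1.94199964e-03],
       [ 3.52454616e-04, -1.91217100e-03, -9.99998110e-01]]), 'force': array([ 0.12710941,  0.36373163, -0.25760298]), 'moment': array([0.03411595, 0.02200005, 0.00077895]), 'opening': 0.9972810263038576} 0.0187
```

View pics/scene0.png

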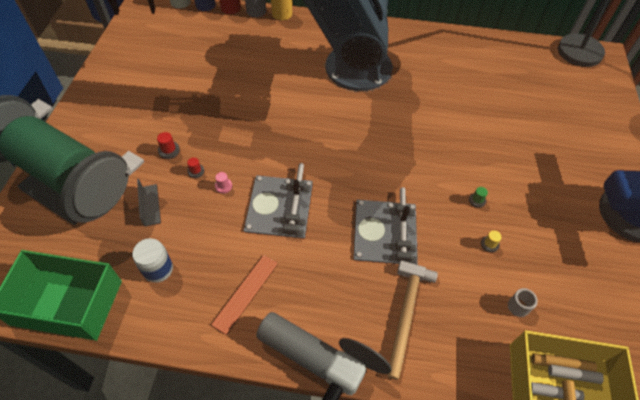

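View pics/top0.png

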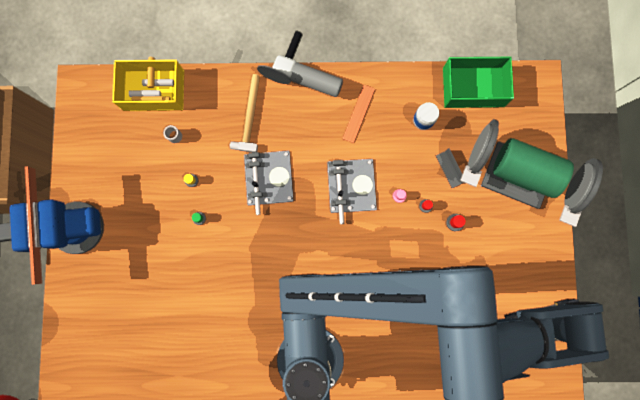

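The top view shows the two plates at about (270,177) and (352,185). The small red marker is at (427,205), with a larger red one at (457,221) and a pink one at (400,196). The hammer head is near the left bolt at (243,147). Next I'll zoom in and measure.

```bash
cat > h.py <<'E'
import numpy as np,cv2
from rig import bot, vision
def cal(n):
    c=vision.get_calibration(n);K=np.array([[c['fx'],0,c['cx']],[0,c['fy'],c['cy']],[0,0,1]]);R=cv2.Rodrigues(c['rvec'])[0];return K,R,c['tvec']
def cloud(n,d):
    K,R,t=cal(n);v,u=np.indices(d.shape)
    P=np.stack([(u-K[0,2])/K[0,0]*d,(v-K[1,2])/K[1,1]*d,d],-1)
    return (P-t)@R
def atz(n,u,v,z):
    K,R,t=cal(n);r=R.T@np.linalg.solve(K,[u,v,1]);o=-R.T@t
    return o+r*(z-o[2])/r[2]
def proj(n,P):
    K,R,t=cal(n);return cv2.projectPoints(np.array(P,float).reshape(-1,3),cv2.Rodrigues(R)[0],t,K,None)[0].reshape(-1,2)
def crop(p,x0,x1,y0,y1,k,f):
    cv2.imwrite(f,cv2.resize(p[y0:y1,x0:x1,::-1],None,fx=k,fy=k,interpolation=cv2.INTER_CUBIC))
E
python3 - <<'E'
from h import *
t=np.load('pics/top0.npz');s=np.load('pics/scene0.npz')
crop(t['p'],230,390,130,230,5,'pics/c1.png');crop(s['p'],230,440,150,290,3.8,'pics/c2.png')
for n,z in(('top',t),('scene',s)):
    X=cloud(n,z['d']);h=cv2.cvtColor(z['p'],cv2.COLOR_RGB2HSV).astype(int)
    H,S,V=h[...,0],h[...,1],h[...,2]
    m={'red':((H<4)|(H>176))&(S>190)&(V>90),'spot':(S<70)&(V>180)&(abs(X[...,2]-.008)<.008),'plate':(abs(X[...,2]-.008)<.006)&(S<60)}
    for k,a in m.items():
        a=a&(X[...,0]>.3)&(X[...,0]<.9)&(abs(X[...,1])<.5)
        c,l,st,ce=cv2.connectedComponentsWithStats(a.astype(np.uint8))
        for i in range(1,c):
            if st[i,4]<25:continue
            P=X[l==i];print(n,k,st[i],ce[i].round(1),np.median(P,0).round(4),P.min(0).round(3),P.max(0).round(3))
            if k=='plate': print(cv2.minAreaRect((P[:,:2]*1000).astype(np.float32)))
E
```

```text
top red [422 200  11  10  78] [427.  204.7] [ 0.4775 -0.3769  0.0456] [ 0.467 -0.392  0.016] [ 0.494 -0.364  0.056]
top red [450 215  15  13 146] [457.4 221.3] [ 0.4247 -0.4673  0.0574] [ 0.407 -0.489  0.009] [ 0.444 -0.452  0.07 ]
top spot [268 167  22  19 301] [278.6 175.6] [0.5821 0.0965 0.009 ] [0.552 0.063 0.001] [0.612 0.132 0.016]
top spot [352 174  22  20 317] [362.1 184. ] [ 0.5526 -0.1743  0.0089] [ 0.523 -0.21   0.   ] [ 0.585 -0.142  0.016]
top spot [365 197  10  13  32] [371.8 205.6] [ 0.4771 -0.207   0.0086] [ 0.47  -0.213  0.001] [ 0.51  -0.182  0.016]
top plate [ 257  151   36   53 1372] [275.1 177.3] [0.5777 0.1089 0.0087] [0.493 0.053 0.002] [0.666 0.169 0.014]
((579.1331787109375, 111.25028991699219), (168.45285034179688, 108.70916748046875), 4.446848392486572)
top plate [437 152  25  36 321] [449.1 169. ] [ 0.6    -0.4603  0.007 ] [ 0.541 -0.497  0.002] [ 0.657 -0.422  0.014]
((600.558349609375, -459.8897705078125), (115.92451477050781, 38.094905853271484), 22.65641212463379)
top plate [244 155  12  50 288] [249.3 180.9] [0.569  0.1933 0.0091] [0.49  0.173 0.002] 
[... 1857 characters left out ...]
8), (171.7484588623047, 108.432373046875), 4.415419101715088)
scene plate [406 215  11  33 244] [411.  229.3] [0.564  0.1959 0.011 ] [0.524 0.181 0.005] [0.615 0.21  0.014]
((570.1005859375, 195.30181884765625), (91.47001647949219, 24.666202545166016), 5.057098388671875)
scene plate [406 249  11  16  56] [413.1 255.1] [0.6326 0.2056 0.0119] [0.618 0.187 0.008] [0.657 0.213 0.014]
((638.0913696289062, 199.7202606201172), (39.2177734375, 23.917695999145508), 3.326608657836914)
scene plate [159 270  13  11  26] [165.5 276.1] [ 0.7876 -0.3511  0.0103] [ 0.769 -0.362  0.005] [ 0.798 -0.344  0.014]
((785.1212768554688, -351.1931457519531), (5.766130447387695, 34.147621154785156), 57.3288688659668)
```

```bash
sleep 1
```

```text
(no output)
```

View pics/c1.png

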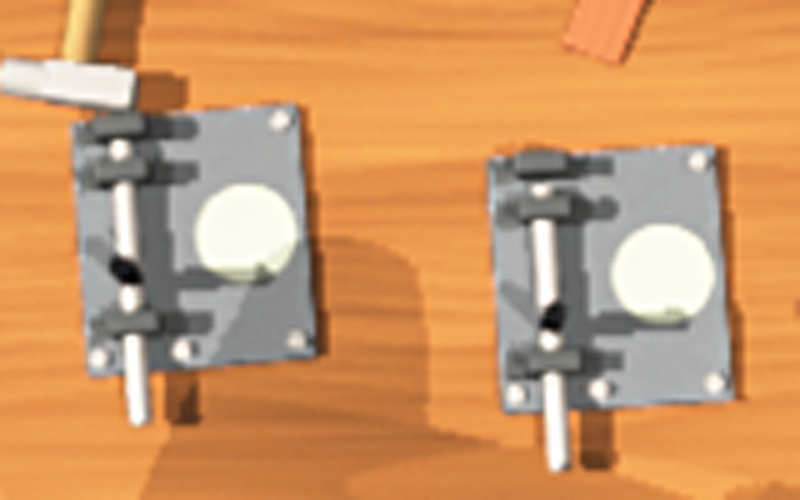

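View pics/c2.png

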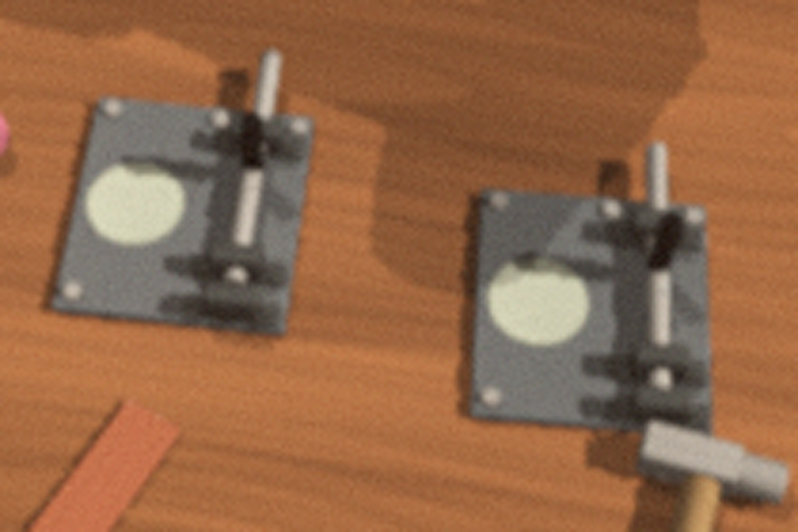

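The crops show both bolts drawn back, with their pins at c1 (125,268) and (552,316). The left hammer head's end, at about (130,88), lies across the left bolt's line. I'll measure the hammer, the pins and the marker more closely.

```bash
python3 - <<'E'
from h import *
L=(np.array([.581,.1325]),4.43); Rr=(np.array([.551,-.139]),2.95)
for n in('top','scene'):
    z=np.load(f'pics/{n}0.npz');X=cloud(n,z['d'])
    for nm,(o,a) in(('L',L),('R',Rr)):
        a=np.radians(a);M=np.array([[np.cos(a),-np.sin(a)],[np.sin(a),np.cos(a)]])
        q=(X[...,:2]-o)@M
        # pin: points above 0.045 near line
        m=(abs(q[...,1]-.04)<.025)&(abs(q[...,0])<.08)&(X[...,2]>.042)&(X[...,2]<.09)
        print(n,nm,'pin n',m.sum(),'qmean',q[m].mean(0).round(4),'zmax',X[m][:,2].max().round(3),'top', q[m&(X[...,2]>.065)].mean(0).round(4),(m&(X[...,2]>.065)).sum())
        # strip beyond plate
        for lo in np.arange(.06,.16,.005):
            s=(abs(q[...,1]-.04)<.008)&(q[...,0]>=lo)&(q[...,0]<lo+.005)&(X[...,2]>-.02)&(X[...,2]<.1)
            if s.sum(): print('  ',lo.round(3),s.sum(),np.median(X[s][:,2]).round(3),X[s][:,2].max().round(3))
        if nm=='L':
            s=(q[...,0]>.084)&(q[...,0]<.14)&(abs(q[...,1]-.04)<.12)&(X[...,2]>.012)&(X[...,2]<.06)
            print('hammer',s.sum(),q[s].min(0),q[s].max(0),np.median(X[s],0),np.percentile(X[s][:,2],95))
            print(cv2.boxPoints(cv2.minAreaRect((q[s]*1000).astype(np.float32))).round())
E
```

```text
top L pin n 31 qmean [-0.0265  0.0369] zmax 0.087 top [-0.0285  0.038 ] 19
   0.06 8 0.025 0.04
   0.065 11 0.032 0.035
   0.07 8 0.037 0.04
   0.075 8 0.033 0.039
   0.085 11 0.027 0.029
   0.09 7 0.024 0.028
   0.095 5 0.025 0.03
   0.1 8 0.025 0.03
   0.105 9 0.026 0.031
   0.11 2 0.023 0.024
   0.115 2 0.007 0.008
   0.12 8 0.0 0.004
   0.125 6 0.003 0.005
   0.13 7 0.0 0.003
   0.135 9 0.007 0.021
   0.14 10 0.002 0.013
   0.145 9 0.003 0.019
   0.15 9 0.0 0.013
   0.155 11 0.005 0.033
hammer 275 [ 0.08464066 -0.07454766] [0.13941665 0.11581004] [0.68196739 0.20520478 0.02459348] 0.03167479211129663
[[ 81. -74.]
 [136. -76.]
 [142. 115.]
 [ 87. 116.]]
top R pin n 25 qmean [-0.0238  0.039 ] zmax 0.081 top [-0.0312  0.0387] 18
   0.06 6 0.011 0.013
   0.065 14 0.03 0.039
   0.07 5 0.032 0.036
   0.075 10 0.034 0.039
   0.085 2 0.004 0.005
   0.09 9 -0.002 0.011
   0.095 8 0.002 0.007
   0.1 6 -0.001 0.005
   0.105 8 0.0 0.005
   0.11 7 -0.001 0.004
   0.115 7 -0.0 0.005
   0.12 5 0.0 0.009
   0.125 7 0.002 0.006
   0.13 8 -0.004 0.007
   0.135 7 0.003 0.007
   0.14 9 -0.0 0.009
  
[... 612 characters left out ...]
560 [0.08534596 0.02889614] [0.13941518 0.11786948] [0.68730948 0.20929552 0.02767111] 0.03156117139436215
[[ 84.  33.]
 [133.  23.]
 [150. 110.]
 [101. 120.]]
scene R pin n 71 qmean [-0.027   0.0418] zmax 0.081 top [-0.0283  0.0416] 42
   0.06 1 0.025 0.025
   0.065 7 0.035 0.037
   0.07 11 0.037 0.042
   0.075 18 0.035 0.04
   0.08 55 0.019 0.039
   0.085 10 0.003 0.013
   0.09 15 0.004 0.007
   0.095 12 0.003 0.008
   0.1 13 0.003 0.005
   0.105 9 0.002 0.004
   0.11 13 0.003 0.011
   0.115 13 0.003 0.006
   0.12 17 0.003 0.006
   0.125 7 0.003 0.007
   0.13 15 0.003 0.009
   0.135 12 0.002 0.006
   0.14 13 0.003 0.006
   0.145 13 0.003 0.005
   0.15 15 0.003 0.006
   0.155 13 0.002 0.004
```

The hammer head lies 86–112 mm along the left bolt's line and is about 28 mm high. The bolt tip is near 58 mm, so the head would stop that bolt at about 25–30 mm of travel and look like binding. I need to move it first, so I'll measure the handle.

```bash
python3 - <<'E'
from h import *
for n in('top','scene'):
    z=np.load(f'pics/{n}0.npz');X=cloud(n,z['d'])
    m=(X[...,0]>.65)&(X[...,0]<.98)&(X[...,1]>.05)&(X[...,1]<.3)&(X[...,2]>.007)&(X[...,2]<.06)
    for lo in np.arange(.65,.95,.02):
        s=m&(X[...,0]>=lo)&(X[...,0]<lo+.02)
        if s.sum(): 
            P=X[s];print(n,lo.round(2),s.sum(),P[:,1].min().round(3),np.median(P[:,1]).round(3),P[:,1].max().round(3),np.percentile(P[:,2],90).round(3))
    w=(abs(X[...,2])<.01);print('table',X[w&(abs(X[...,1]-.2)<.05)][:,0].max())
t=np.load('pics/top0.npz');crop(t['p'],160,290,50,170,5,'pics/c3.png')
# shift from commands
E
```

```text
top 0.65 178 0.06 0.153 0.297 0.031
top 0.67 181 0.067 0.209 0.28 0.03
top 0.69 84 0.05 0.203 0.297 0.028
top 0.71 63 0.05 0.196 0.235 0.026
top 0.73 65 0.05 0.196 0.295 0.029
top 0.75 60 0.05 0.192 0.271 0.027
top 0.77 71 0.05 0.191 0.289 0.029
top 0.79 70 0.063 0.187 0.286 0.027
top 0.81 73 0.05 0.184 0.298 0.028
top 0.83 63 0.057 0.181 0.289 0.027
top 0.85 65 0.057 0.18 0.283 0.029
top 0.87 86 0.053 0.174 0.27 0.05
top 0.89 153 0.05 0.114 0.297 0.053
top 0.91 89 0.096 0.154 0.288 0.055
top 0.93 16 0.083 0.214 0.294 0.059
table 0.9726219237085983
scene 0.65 456 0.05 0.147 0.299 0.033
scene 0.67 329 0.06 0.203 0.296 0.031
scene 0.69 215 0.071 0.217 0.29 0.029
scene 0.71 110 0.105 0.204 0.297 0.029
scene 0.73 111 0.069 0.199 0.293 0.029
scene 0.75 114 0.051 0.198 0.289 0.029
scene 0.77 116 0.051 0.195 0.295 0.03
scene 0.79 125 0.051 0.192 0.294 0.03
scene 0.81 130 0.053 0.19 0.294 0.03
scene 0.83 133 0.05 0.188 0.273 0.03
scene 0.85 132 0.052 0.186 0.299 0.03
scene 0.87 140 0.06 0.181 0.299 0.032
scene 0.89 260 0.051 0.116 0.298 0.053
scene 0.91 248 0.117 0.155 0.287 0.053
scene 0.93 14 0.112 0.124 0.275 0.052
table 0.9687312243571373
```

```bash
sleep 2
```

```text
(no output)
```

View pics/c3.png

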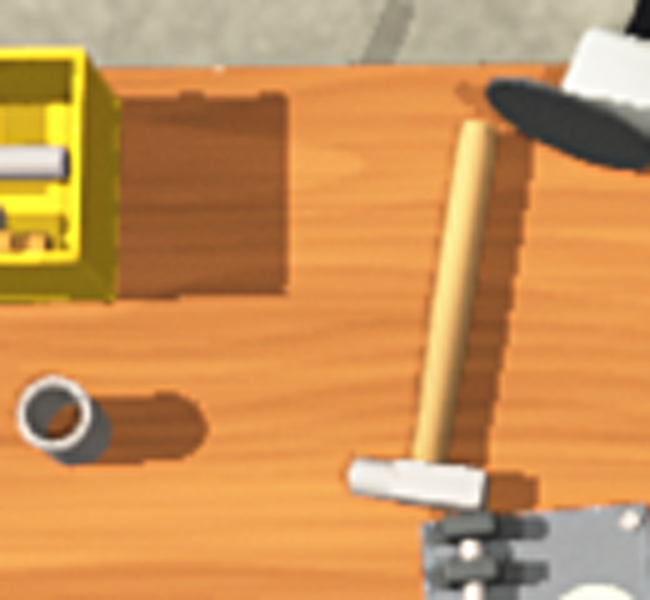

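```bash
python3 -m handwheel '[{"hand":0.2,"dx":2,"dy":2.5,"wz":-0.05},{"hand":0.2,"dx":2.5,"dy":3.5,"wz":-0.05},{"hand":0.2,"dx":2.5,"dy":3.5,"wz":-0.05},{"hand":0.2,"dx":2.5,"dy":3.5,"wz":-0.05},{"hand":0.2,"dx":2.5,"dy":3.5,"wz":-0.05},{"hand":0.2,"dx":2.5,"dy":3.5,"wz":-0.05},{"hand":0.2,"dx":2.5,"dy":3.5,"wz":-0.05},{"hand":0.2,"dx":2.5,"dy":3.5,"wz":-0.04},{"hand":0.2,"dx":2.5,"dy":3.5},{"hand":0.2,"dx":2.5,"dy":3.5}]'
```

```text
invalid input
```

```bash
python3 -m handwheel '[{"hand":0.2,"dx":2,"dy":2.5,"dz":0,"wx":0,"wy":0,"wz":-0.05},{"hand":0.2,"dx":2.5,"dy":3.5,"dz":0,"wx":0,"wy":0,"wz":-0.05},{"hand":0.2,"dx":2.5,"dy":3.5,"dz":0,"wx":0,"wy":0,"wz":-0.05},{"hand":0.2,"dx":2.5,"dy":3.5,"dz":0,"wx":0,"wy":0,"wz":-0.05},{"hand":0.2,"dx":2.5,"dy":3.5,"dz":0,"wx":0,"wy":0,"wz":-0.05},{"hand":0.2,"dx":2.5,"dy":3.5,"dz":0,"wx":0,"wy":0,"wz":-0.05},{"hand":0.2,"dx":2.5,"dy":3.5,"dz":0,"wx":0,"wy":0,"wz":-0.05},{"hand":0.2,"dx":2.5,"dy":3.5,"dz":0,"wx":0,"wy":0,"wz":-0.04},{"hand":0.2,"dx":2.5,"dy":3.5,"dz":0,"wx":0,"wy":0,"wz":0},{"hand":0.2,"dx":2.5,"dy":3.5,"dz":0,"wx":0,"wy":0,"wz":0}]'
```

```text
time_s: 1.1
position: [0.3892, -0.2666, 0.2]
tcp_rot: [[0.987, -0.158, -0.0], [-0.158, -0.987, 0.0], [-0.0, -0.0, -1.0]]
force: [0.1, -0.4, -0.6]
opening: 0.601
```

```bash
python3 -m handwheel '[{"hand":0.2,"dx":2.8,"dy":3.7,"dz":0,"wx":0,"wy":0,"wz":0},{"hand":0.2,"dx":2.8,"dy":3.7,"dz":0,"wx":0,"wy":0,"wz":0},{"hand":0.2,"dx":2.8,"dy":3.7,"dz":0,"wx":0,"wy":0,"wz":0},{"hand":0.2,"dx":2.8,"dy":3.7,"dz":0,"wx":0,"wy":0,"wz":0},{"hand":0.2,"dx":2.8,"dy":3.7,"dz":0,"wx":0,"wy":0,"wz":0},{"hand":0.2,"dx":2.8,"dy":3.7,"dz":0,"wx":0,"wy":0,"wz":0},{"hand":0.2,"dx":2.8,"dy":3.7,"dz":0,"wx":0,"wy":0,"wz":0},{"hand":0.2,"dx":2.8,"dy":3.7,"dz":0,"wx":0,"wy":0,"wz":0},{"hand":0.2,"dx":2.8,"dy":3.7,"dz":0,"wx":0,"wy":0,"wz":0},{"hand":0.2,"dx":2.8,"dy":3.7,"dz":0,"wx":0,"wy":0,"wz":0}]' && python3 -m handwheel '[{"hand":0.2,"dx":2.3,"dy":3.1,"dz":0,"wx":0,"wy":0,"wz":0},{"hand":0.2,"dx":2.3,"dy":3.1,"dz":-2,"wx":0,"wy":0,"wz":0},{"hand":0.2,"dx":2.3,"dy":3.1,"dz":-3,"wx":0,"wy":0,"wz":0},{"hand":0.2,"dx":0,"dy":0,"dz":-4,"wx":0,"wy":0,"wz":0},{"hand":0.2,"dx":0,"dy":0,"dz":-4,"wx":0,"wy":0,"wz":0},{"hand":0.2,"dx":0,"dy":0,"dz":0,"wx":0,"wy":0,"wz":0}]'
```

```text
time_s: 2.1
position: [0.6691, 0.1035, 0.1996]
tcp_rot: [[0.988, -0.157, -0.001], [-0.157, -0.988, -0.0], [-0.001, 0.0, -1.0]]
force: [1.6, -0.8, -0.2]
opening: 0.599
time_s: 2.7
position: [0.7311, 0.1944, 0.0614]
tcp_rot: [[0.987, -0.157, -0.017], [-0.157, -0.988, -0.002], [-0.016, 0.005, -1.0]]
force: [-0.5, 0.3, -1.5]
opening: 0.6
```

```bash
python3 - <<'E'
from h import *
p,d=vision.capture('scene');np.savez('pics/s1.npz',p=p,d=d);crop(p,330,500,180,330,4,'pics/c4.png')
print(bot.read_state()['position'])
E
```

```text
[0.73402247 0.19447615 0.06556254]
```

View pics/c4.png

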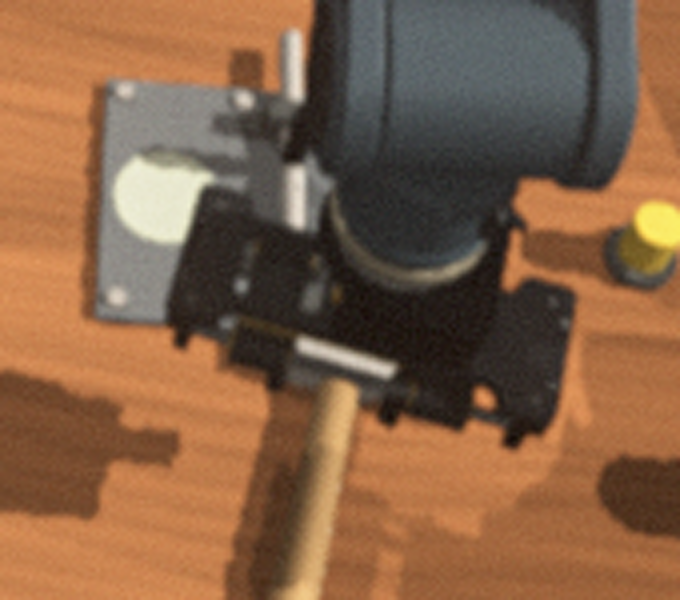

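```bash
python3 -m handwheel '[{"hand":0.2,"dx":0,"dy":0.2,"dz":-2,"wx":0,"wy":0,"wz":0},{"hand":0.2,"dx":0,"dy":0,"dz":-1.6,"wx":0,"wy":0,"wz":0},{"hand":0.2,"dx":0,"dy":0,"dz":-1,"wx":0,"wy":0,"wz":0},{"hand":0.2,"dx":0,"dy":0,"dz":-0.6,"wx":0,"wy":0,"wz":0},{"hand":0.2,"dx":0,"dy":0,"dz":0,"wx":0,"wy":0,"wz":0},{"hand":0.2,"dx":0,"dy":0,"dz":0,"wx":0,"wy":0,"wz":0}]' && python3 -m handwheel '[{"hand":-1,"dx":0,"dy":0,"dz":0,"wx":0,"wy":0,"wz":0},{"hand":-1,"dx":0,"dy":0,"dz":0,"wx":0,"wy":0,"wz":0},{"hand":-1,"dx":0,"dy":0,"dz":0,"wx":0,"wy":0,"wz":0},{"hand":-1,"dx":0,"dy":0,"dz":0,"wx":0,"wy":0,"wz":0},{"hand":-1,"dx":0,"dy":0,"dz":0,"wx":0,"wy":0,"wz":0}]'
```

```text
time_s: 3.35
position: [0.7381, 0.1967, 0.0189]
tcp_rot: [[0.987, -0.158, 0.001], [-0.158, -0.987, 0.0], [0.001, -0.0, -1.0]]
force: [0.0, -0.1, 0.2]
opening: 0.6
time_s: 3.85
position: [0.7376, 0.1968, 0.0182]
tcp_rot: [[0.988, -0.158, 0.0], [-0.158, -0.988, -0.0], [0.0, -0.0, -1.0]]
force: [1.0, 0.7, 0.5]
opening: 0.229
```

```bash
python3 -m handwheel '[{"hand":-1,"dx":0.3,"dy":0.5,"dz":0,"wx":0,"wy":0,"wz":0},{"hand":-1,"dx":0.3,"dy":0.8,"dz":0,"wx":0,"wy":0,"wz":0},{"hand":-1,"dx":0.3,"dy":1,"dz":0,"wx":0,"wy":0,"wz":0},{"hand":-1,"dx":0.1,"dy":1,"dz":0,"wx":0,"wy":0,"wz":0}]' && python3 -m handwheel '[{"hand":-1,"dx":0,"dy":1,"dz":0,"wx":0,"wy":0,"wz":0},{"hand":-1,"dx":0,"dy":1,"dz":0,"wx":0,"wy":0,"wz":0},{"hand":-1,"dx":0,"dy":1,"dz":0,"wx":0,"wy":0,"wz":0},{"hand":-1,"dx":0,"dy":1,"dz":0,"wx":0,"wy":0,"wz":0},{"hand":-1,"dx":0,"dy":0.7,"dz":0,"wx":0,"wy":0,"wz":0},{"hand":-1,"dx":0,"dy":0,"dz":0,"wx":0,"wy":0,"wz":0}]'; python3 - <<'E'
from h import *
p,d=vision.capture('scene');np.savez('pics/s2.npz',p=p,d=d);crop(p,330,530,180,330,4,'pics/c5.png')
E
```

```text
time_s: 4.25
position: [0.7481, 0.231, 0.0182]
tcp_rot: [[0.988, -0.157, 0.001], [-0.157, -0.988, 0.0], [0.001, -0.0, -1.0]]
force: [0.5, -0.4, -0.6]
opening: 0.01
time_s: 4.85
position: [0.7474, 0.2782, 0.0181]
tcp_rot: [[0.988, -0.156, 0.0], [-0.156, -0.988, 0.0], [0.0, -0.0, -1.0]]
force: [-0.4, -0.5, 0.3]
opening: 0.003
```

View pics/c5.png

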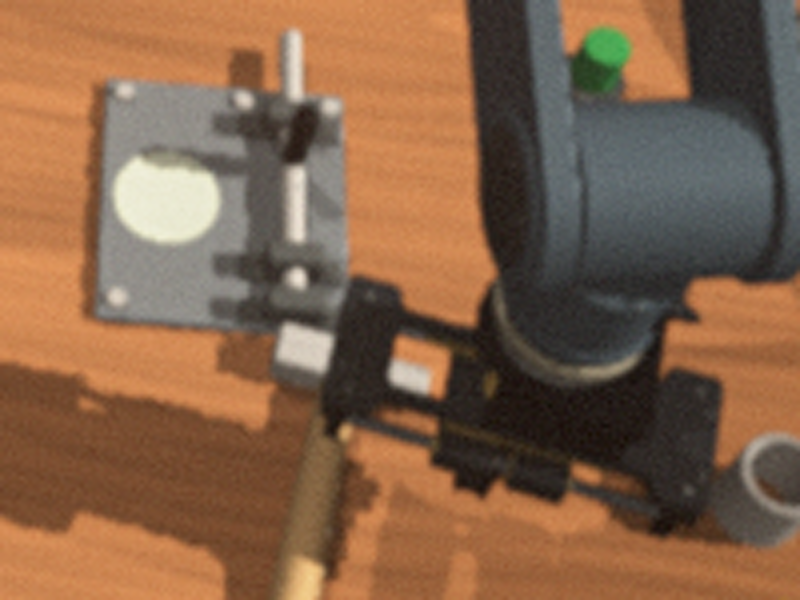

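The hammer hasn't moved: its head end is still at about (399,267) in the scene image. The fingers shut to 0 at z 18 mm, so they held nothing. I'll go back and grip lower.

```bash
python3 -m handwheel '[{"hand":0,"dx":0,"dy":0,"dz":3,"wx":0,"wy":0,"wz":0},{"hand":0,"dx":0,"dy":-2,"dz":3,"wx":0,"wy":0,"wz":0},{"hand":0,"dx":-0.3,"dy":-3,"dz":0,"wx":0,"wy":0,"wz":0},{"hand":0,"dx":-0.3,"dy":-3.1,"dz":0,"wx":0,"wy":0,"wz":0},{"hand":0,"dx":0,"dy":0,"dz":-2,"wx":0,"wy":0,"wz":0},{"hand":0,"dx":0,"dy":0,"dz":-2,"wx":0,"wy":0,"wz":0},{"hand":0,"dx":0,"dy":0,"dz":-1.5,"wx":0,"wy":0,"wz":0},{"hand":0,"dx":0,"dy":0,"dz":-1.5,"wx":0,"wy":0,"wz":0},{"hand":0,"dx":0,"dy":0,"dz":0,"wx":0,"wy":0,"wz":0}]' && python3 -m handwheel '[{"hand":-1,"dx":0,"dy":0,"dz":0,"wx":0,"wy":0,"wz":0},{"hand":-1,"dx":0,"dy":0,"dz":0,"wx":0,"wy":0,"wz":0},{"hand":-1,"dx":0,"dy":0,"dz":0,"wx":0,"wy":0,"wz":0},{"hand":-1,"dx":0,"dy":0,"dz":0,"wx":0,"wy":0,"wz":0}]' && python3 -m handwheel '[{"hand":-1,"dx":0,"dy":0,"dz":0,"wx":0,"wy":0,"wz":0},{"hand":-1,"dx":0,"dy":0,"dz":0,"wx":0,"wy":0,"wz":0},{"hand":-1,"dx":0,"dy":0,"dz":0,"wx":0,"wy":0,"wz":0},{"hand":-1,"dx":0,"dy":0,"dz":0,"wx":0,"wy":0,"wz":0}]'
```

```text
time_s: 5.8
position: [0.7394, 0.1955, 0.0049]
tcp_rot: [[0.988, -0.157, -0.006], [-0.158, -0.988, -0.001], [-0.005, 0.002, -1.0]]
force: [-0.1, 0.4, -0.5]
opening: 0.498
time_s: 6.2
position: [0.7422, 0.196, 0.0092]
tcp_rot: [[0.988, -0.157, 0.002], [-0.157, -0.988, 0.0], [0.002, -0.0, -1.0]]
force: [0.3, 0.4, 0.4]
opening: 0.22
time_s: 6.6
position: [0.7416, 0.1957, 0.0082]
tcp_rot: [[0.988, -0.158, -0.0], [-0.158, -0.988, 0.0], [-0.0, -0.0, -1.0]]
force: [0.2, -0.2, -0.4]
opening: 0.013
```

The fingers shut to 0.013 straight through the handle with no force, so the hammer isn't solid as far as I can tell from the handle. I'll go on to the left bolt with shut fingers behind its pin, watching the force. The R result will cross-check.

```bash
python3 -m handwheel '[{"hand":-1,"dx":0,"dy":0,"dz":4,"wx":0,"wy":0,"wz":0},{"hand":-1,"dx":0,"dy":0,"dz":4,"wx":0,"wy":0,"wz":0},{"hand":-1,"dx":-2,"dy":0,"dz":3.2,"wx":0,"wy":0,"wz":0.06},{"hand":-1,"dx":-4,"dy":-0.5,"dz":0,"wx":0,"wy":0,"wz":0.06},{"hand":-1,"dx":-4,"dy":-0.6,"dz":0,"wx":0,"wy":0,"wz":0.06},{"hand":-1,"dx":-4,"dy":-0.6,"dz":0,"wx":0,"wy":0,"wz":0.056},{"hand":-1,"dx":-4,"dy":-0.6,"dz":0,"wx":0,"wy":0,"wz":0},{"hand":-1,"dx":-3,"dy":-0.5,"dz":0,"wx":0,"wy":0,"wz":0},{"hand":-1,"dx":-1.2,"dy":0,"dz":0,"wx":0,"wy":0,"wz":0},{"hand":-1,"dx":0,"dy":0,"dz":0,"wx":0,"wy":0,"wz":0}]' && python3 -m handwheel '[{"hand":-1,"dx":0,"dy":0,"dz":-2,"wx":0,"wy":0,"wz":0},{"hand":-1,"dx":0,"dy":0,"dz":-2,"wx":0,"wy":0,"wz":0},{"hand":-1,"dx":0,"dy":0,"dz":-1.5,"wx":0,"wy":0,"wz":0},{"hand":-1,"dx":0,"dy":0,"dz":-1.2,"wx":0,"wy":0,"wz":0},{"hand":-1,"dx":0,"dy":0,"dz":-0.8,"wx":0,"wy":0,"wz":0},{"hand":-1,"dx":0,"dy":0,"dz":0,"wx":0,"wy":0,"wz":0},{"hand":-1,"dx":0,"dy":0,"dz":0,"wx":0,"wy":0,"wz":0}]'
python3 - <<'E'
from h import *
for n in('top','scene'):
    p,d=vision.capture(n);np.savez(f'pics/{n}3.npz',p=p,d=d)
    if n=='scene':crop(p,230,440,150,290,3.8,'pics/c6.png')
    else: crop(p,230,390,130,230,5,'pics/c6t.png')
E
```

```text
time_s: 7.6
position: [0.5187, 0.168, 0.1205]
tcp_rot: [[0.997, 0.078, -0.0], [0.078, -0.997, 0.0], [-0.0, -0.0, -1.0]]
force: [0.5, 0.1, 0.6]
opening: 0.004
time_s: 8.3
position: [0.5204, 0.1678, 0.0453]
tcp_rot: [[0.997, 0.078, 0.001], [0.078, -0.997, 0.0], [0.001, -0.0, -1.0]]
force: [0.1, 0.3, -0.2]
opening: 0.005
```

View pics/c6.png

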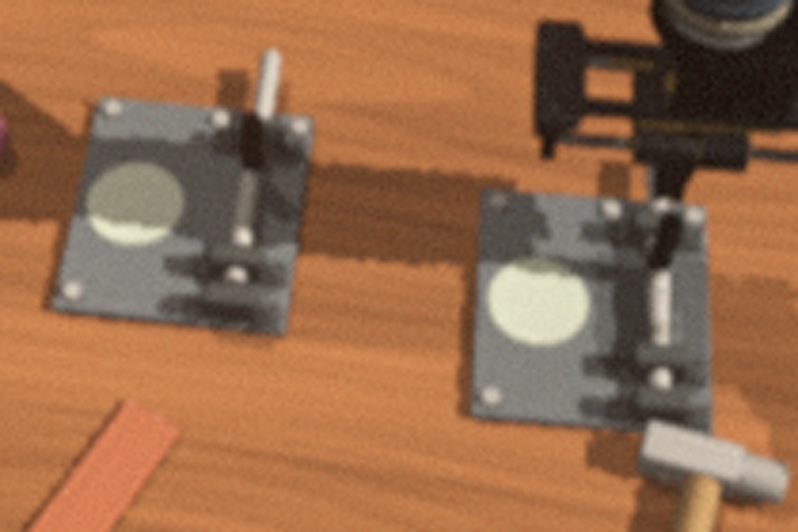

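View pics/c6t.png

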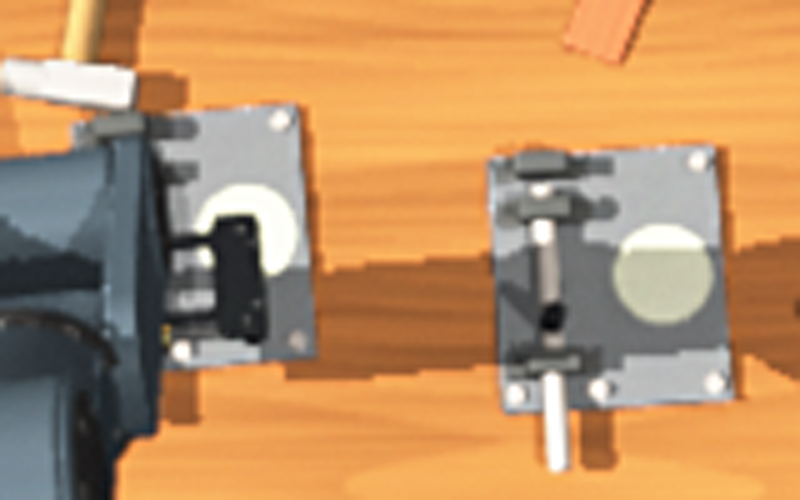

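The shut fingers stand behind the left pin and in line with it (scene crop, about (665,180) behind (663,240)). Starting to push.

```bash
python3 -m handwheel '[{"hand":-1,"dx":0.5,"dy":0.04,"dz":0,"wx":0,"wy":0,"wz":0},{"hand":-1,"dx":0.5,"dy":0.04,"dz":0,"wx":0,"wy":0,"wz":0},{"hand":-1,"dx":0.3,"dy":0.02,"dz":0,"wx":0,"wy":0,"wz":0},{"hand":-1,"dx":0.2,"dy":0.02,"dz":0,"wx":0,"wy":0,"wz":0}]' && python3 -m handwheel '[{"hand":-1,"dx":0.3,"dy":0.02,"dz":0,"wx":0,"wy":0,"wz":0},{"hand":-1,"dx":0.3,"dy":0.02,"dz":0,"wx":0,"wy":0,"wz":0}]'  && python3 -m handwheel '[{"hand":-1,"dx":0.3,"dy":0.02,"dz":0,"wx":0,"wy":0,"wz":0},{"hand":-1,"dx":0.3,"dy":0.02,"dz":0,"wx":0,"wy":0,"wz":0}]'
```

```text
time_s: 8.8
position: [0.5342, 0.169, 0.0453]
tcp_rot: [[0.997, 0.078, -0.002], [0.078, -0.997, -0.0], [-0.002, -0.0, -1.0]]
force: [-2.3, 0.2, 1.9]
opening: 0.005
time_s: 9.0
position: [0.5399, 0.1694, 0.0451]
tcp_rot: [[0.997, 0.078, -0.002], [0.078, -0.997, 0.0], [-0.002, -0.0, -1.0]]
force: [-1.8, 1.1, 1.8]
opening: 0.003
time_s: 9.2
position: [0.5465, 0.17, 0.0451]
tcp_rot: [[0.997, 0.078, -0.001], [0.078, -0.997, 0.0], [-0.001, -0.0, -1.0]]
force: [-3.4, 0.8, 1.0]
opening: 0.006
```

```bash
python3 -m handwheel '[{"hand":-1,"dx":0.2,"dy":0.015,"dz":0,"wx":0,"wy":0,"wz":0},{"hand":-1,"dx":0.2,"dy":0.015,"dz":0,"wx":0,"wy":0,"wz":0}]'
```

```text
time_s: 9.4
position: [0.5506, 0.1702, 0.0451]
tcp_rot: [[0.997, 0.078, -0.0], [0.078, -0.997, 0.0], [-0.0, -0.0, -1.0]]
force: [-2.0, 1.5, 1.6]
opening: 0.006
```

```bash
python3 -m handwheel '[{"hand":-1,"dx":0.2,"dy":0.015,"dz":0,"wx":0,"wy":0,"wz":0}]'
```

```text
time_s: 9.5
position: [0.5526, 0.1703, 0.0451]
tcp_rot: [[0.997, 0.078, -0.0], [0.078, -0.997, 0.0], [-0.0, -0.0, -1.0]]
force: [-1.7, 2.7, 1.1]
opening: 0.008
```

```bash
python3 -m handwheel '[{"hand":-1,"dx":0.2,"dy":0.015,"dz":0,"wx":0,"wy":0,"wz":0},{"hand":-1,"dx":0.2,"dy":0.015,"dz":0,"wx":0,"wy":0,"wz":0}]'
```

```text
time_s: 9.7
position: [0.5547, 0.1705, 0.045]
tcp_rot: [[0.997, 0.078, -0.004], [0.078, -0.997, -0.0], [-0.004, -0.0, -1.0]]
force: [-6.8, 1.5, 5.7]
opening: 0.002
```

```bash
python3 -m handwheel '[{"hand":-1,"dx":0.2,"dy":0.015,"dz":0,"wx":0,"wy":0,"wz":0}]'
```

```text
time_s: 9.8
position: [0.5547, 0.1705, 0.0449]
tcp_rot: [[0.997, 0.078, -0.009], [0.078, -0.997, -0.001], [-0.009, -0.0, -1.0]]
force: [-10.2, -0.0, 8.0]
opening: 0.006
```

It stopped hard at TCP x 0.5547 (travel about 23 mm), with the force rising from 2 to 10 N. I'll back off, lift and look.

```bash
python3 -m handwheel '[{"hand":-1,"dx":-1,"dy":-0.08,"dz":0,"wx":0,"wy":0,"wz":0},{"hand":-1,"dx":-1.5,"dy":-0.1,"dz":0,"wx":0,"wy":0,"wz":0},{"hand":-1,"dx":-1,"dy":0,"dz":2,"wx":0,"wy":0,"wz":0},{"hand":-1,"dx":0,"dy":-2,"dz":4,"wx":0,"wy":0,"wz":-0.026},{"hand":-1,"dx":0,"dy":-4,"dz":1.5,"wx":0,"wy":0,"wz":0},{"hand":-1,"dx":-0.7,"dy":-4.5,"dz":0,"wx":0,"wy":0,"wz":0},{"hand":-1,"dx":-0.7,"dy":-4.5,"dz":0,"wx":0,"wy":0,"wz":0},{"hand":-1,"dx":-0.7,"dy":-4.5,"dz":0,"wx":0,"wy":0,"wz":0},{"hand":-1,"dx":-0.7,"dy":-4.5,"dz":0,"wx":0,"wy":0,"wz":0},{"hand":-1,"dx":0,"dy":-3,"dz":0,"wx":0,"wy":0,"wz":0}]'
python3 - <<'E'
from h import *
for n in('top','scene'):
    p,d=vision.capture(n);np.savez(f'pics/{n}4.npz',p=p,d=d)
    if n=='scene':crop(p,230,440,150,290,3.8,'pics/c7.png')
    else: crop(p,230,390,130,230,5,'pics/c7t.png')
print(bot.read_state()['position'])
E
```

```text
time_s: 10.8
position: [0.4959, -0.1049, 0.1206]
tcp_rot: [[0.999, 0.05, 0.003], [0.05, -0.999, -0.003], [0.003, 0.003, -1.0]]
force: [0.3, -0.2, -0.0]
opening: 0.008
[ 0.49771908 -0.10639911  0.12073547]
```

View pics/c7.png

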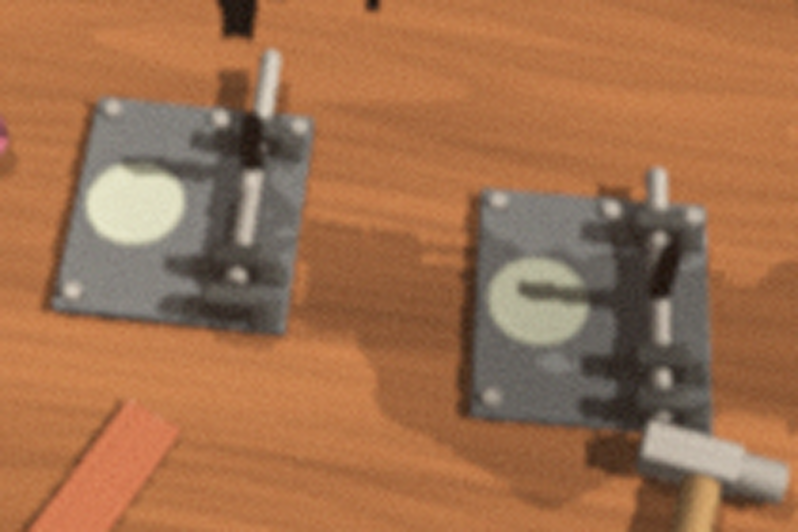

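View pics/c7t.png

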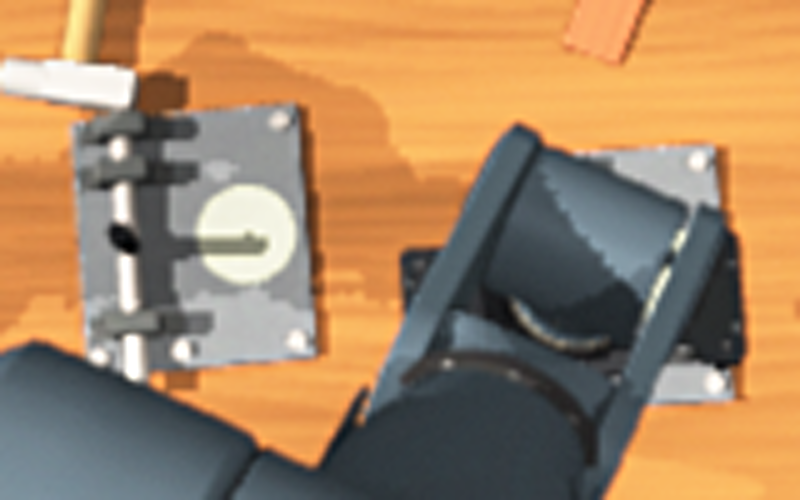

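The left pin has moved from y 240 to y 270 in the scene crop, and the bolt tip now lies close to the hammer head. Now I'll push R.

```bash
python3 -m handwheel '[{"hand":-1,"dx":-0.7,"dy":0.4,"dz":-1,"wx":0,"wy":0,"wz":0},{"hand":-1,"dx":0,"dy":0,"dz":-2,"wx":0,"wy":0,"wz":0},{"hand":-1,"dx":0,"dy":0,"dz":-2,"wx":0,"wy":0,"wz":0},{"hand":-1,"dx":0,"dy":0,"dz":-1.5,"wx":0,"wy":0,"wz":0},{"hand":-1,"dx":0,"dy":0,"dz":-1,"wx":0,"wy":0,"wz":0},{"hand":-1,"dx":0,"dy":0,"dz":0,"wx":0,"wy":0,"wz":0},{"hand":-1,"dx":0,"dy":0,"dz":0,"wx":0,"wy":0,"wz":0}]' && python3 -m handwheel '[{"hand":-1,"dx":0.4,"dy":0.02,"dz":0,"wx":0,"wy":0,"wz":0},{"hand":-1,"dx":0.4,"dy":0.02,"dz":0,"wx":0,"wy":0,"wz":0},{"hand":-1,"dx":0.3,"dy":0.02,"dz":0,"wx":0,"wy":0,"wz":0},{"hand":-1,"dx":0.3,"dy":0.02,"dz":0,"wx":0,"wy":0,"wz":0}]'&& python3 -m handwheel '[{"hand":-1,"dx":0.3,"dy":0.015,"dz":0,"wx":0,"wy":0,"wz":0},{"hand":-1,"dx":0.3,"dy":0.015,"dz":0,"wx":0,"wy":0,"wz":0}]'
```

```text
time_s: 11.6
position: [0.4891, -0.0971, 0.0454]
tcp_rot: [[0.999, 0.052, 0.001], [0.052, -0.999, -0.0], [0.001, 0.001, -1.0]]
force: [-0.3, -0.1, -0.0]
opening: 0.007
time_s: 12.0
position: [0.5025, -0.0965, 0.0455]
tcp_rot: [[0.999, 0.052, -0.001], [0.052, -0.999, -0.0], [-0.001, 0.0, -1.0]]
force: [-1.9, -1.8, 1.7]
opening: 0.008
time_s: 12.2
position: [0.5084, -0.096, 0.0452]
tcp_rot: [[0.999, 0.052, -0.001], [0.052, -0.999, 0.0], [-0.001, -0.0, -1.0]]
force: [-2.5, -0.7, 2.4]
opening: 0.006
```

```bash
python3 -m handwheel '[{"hand":-1,"dx":0.3,"dy":0.015,"dz":0,"wx":0,"wy":0,"wz":0},{"hand":-1,"dx":0.3,"dy":0.015,"dz":0,"wx":0,"wy":0,"wz":0}]'&& python3 -m handwheel '[{"hand":-1,"dx":0.2,"dy":0.01,"dz":0,"wx":0,"wy":0,"wz":0}]'
```

```text
time_s: 12.4
position: [0.5146, -0.0957, 0.0451]
tcp_rot: [[0.999, 0.052, -0.0], [0.052, -0.999, 0.0], [-0.0, -0.0, -1.0]]
force: [-2.0, -1.7, 1.5]
opening: 0.003
time_s: 12.5
position: [0.5168, -0.0956, 0.0451]
tcp_rot: [[0.999, 0.052, -0.0], [0.052, -0.999, 0.0], [-0.0, -0.0, -1.0]]
force: [-2.8, -1.3, 2.0]
opening: 0.006
```

```bash
python3 -m handwheel '[{"hand":-1,"dx":0.2,"dy":0.01,"dz":0,"wx":0,"wy":0,"wz":0},{"hand":-1,"dx":0.2,"dy":0.01,"dz":0,"wx":0,"wy":0,"wz":0}]'
```

```text
time_s: 12.7
position: [0.5207, -0.0954, 0.0451]
tcp_rot: [[0.999, 0.052, -0.0], [0.052, -0.999, 0.0], [-0.0, -0.0, -1.0]]
force: [-1.6, -0.4, 2.2]
opening: 0.003
```

```bash
python3 -m handwheel '[{"hand":-1,"dx":0.2,"dy":0.01,"dz":0,"wx":0,"wy":0,"wz":0}]'
```

```text
time_s: 12.8
position: [0.5226, -0.0953, 0.0451]
tcp_rot: [[0.999, 0.052, -0.0], [0.052, -0.999, 0.0], [-0.0, -0.0, -1.0]]
force: [-3.0, -0.6, 2.3]
opening: 0.01
```

```bash
python3 -m handwheel '[{"hand":-1,"dx":0.2,"dy":0.01,"dz":0,"wx":0,"wy":0,"wz":0},{"hand":-1,"dx":0.2,"dy":0.01,"dz":0,"wx":0,"wy":0,"wz":0}]'
```

```text
time_s: 13.0
position: [0.5267, -0.0951, 0.0451]
tcp_rot: [[0.999, 0.052, -0.0], [0.052, -0.999, 0.0], [-0.0, -0.0, -1.0]]
force: [-1.9, -1.3, 0.8]
opening: 0.001
```

```bash
python3 -m handwheel '[{"hand":-1,"dx":0.2,"dy":0.01,"dz":0,"wx":0,"wy":0,"wz":0},{"hand":-1,"dx":0,"dy":0,"dz":0,"wx":0,"wy":0,"wz":0}]'
```

```text
time_s: 13.2
position: [0.5291, -0.095, 0.0451]
tcp_rot: [[0.999, 0.052, 0.001], [0.052, -0.999, 0.0], [0.001, 0.0, -1.0]]
force: [-1.8, -0.0, 1.2]
opening: 0.004
```

```bash
python3 -m handwheel '[{"hand":-1,"dx":0.2,"dy":0.01,"dz":0,"wx":0,"wy":0,"wz":0},{"hand":-1,"dx":0.2,"dy":0.01,"dz":0,"wx":0,"wy":0,"wz":0}]'
```

```text
time_s: 13.4
position: [0.5325, -0.0948, 0.0451]
tcp_rot: [[0.999, 0.052, -0.0], [0.052, -0.999, 0.0], [-0.0, -0.0, -1.0]]
force: [-2.1, -0.4, 2.3]
opening: 0.003
```

```bash
python3 -m handwheel '[{"hand":-1,"dx":0.2,"dy":0.01,"dz":0,"wx":0,"wy":0,"wz":0},{"hand":-1,"dx":0.1,"dy":0.005,"dz":0,"wx":0,"wy":0,"wz":0}]'
```

```text
time_s: 13.6
position: [0.5358, -0.0946, 0.0451]
tcp_rot: [[0.999, 0.052, 0.0], [0.052, -0.999, 0.0], [0.0, -0.0, -1.0]]
force: [-2.4, -0.6, 1.1]
opening: 0.005
```

```bash
python3 -m handwheel '[{"hand":-1,"dx":0.2,"dy":0.01,"dz":0,"wx":0,"wy":0,"wz":0},{"hand":-1,"dx":0.1,"dy":0.005,"dz":0,"wx":0,"wy":0,"wz":0}]'
```

```text
time_s: 13.8
position: [0.5388, -0.0945, 0.0451]
tcp_rot: [[0.999, 0.052, 0.0], [0.052, -0.999, 0.0], [0.0, -0.0, -1.0]]
force: [-1.1, -1.0, 1.0]
opening: 0.006
```

```bash
python3 -m handwheel '[{"hand":-1,"dx":0.3,"dy":0.015,"dz":0,"wx":0,"wy":0,"wz":0},{"hand":-1,"dx":0.3,"dy":0.015,"dz":0,"wx":0,"wy":0,"wz":0},{"hand":-1,"dx":0.2,"dy":0.01,"dz":0,"wx":0,"wy":0,"wz":0}]'
```

```text
time_s: 14.1
position: [0.5469, -0.0941, 0.0451]
tcp_rot: [[0.999, 0.052, 0.0], [0.052, -0.999, 0.0], [0.0, -0.0, -1.0]]
force: [-2.1, -0.3, 0.5]
opening: 0.009
```

```bash
python3 -m handwheel '[{"hand":-1,"dx":0.2,"dy":0.01,"dz":0,"wx":0,"wy":0,"wz":0},{"hand":-1,"dx":0.2,"dy":0.01,"dz":0,"wx":0,"wy":0,"wz":0},{"hand":-1,"dx":0.2,"dy":0.01,"dz":0,"wx":0,"wy":0,"wz":0}]'
```

```text
time_s: 14.4
position: [0.5527, -0.0938, 0.0451]
tcp_rot: [[0.999, 0.052, -0.0], [0.052, -0.999, 0.0], [-0.0, -0.0, -1.0]]
force: [-1.2, -0.0, 1.2]
opening: 0.004
```

```bash
python3 -m handwheel '[{"hand":-1,"dx":0.2,"dy":0.01,"dz":0,"wx":0,"wy":0,"wz":0},{"hand":-1,"dx":0.1,"dy":0.005,"dz":0,"wx":0,"wy":0,"wz":0}]'
```

```text
time_s: 14.6
position: [0.5558, -0.0936, 0.0451]
tcp_rot: [[0.999, 0.052, 0.0], [0.052, -0.999, 0.0], [0.0, -0.0, -1.0]]
force: [-0.9, 0.1, 0.7]
opening: 0.005
```

```bash
python3 -m handwheel '[{"hand":-1,"dx":0.2,"dy":0.01,"dz":0,"wx":0,"wy":0,"wz":0}]'
```

```text
time_s: 14.7
position: [0.5575, -0.0936, 0.0451]
tcp_rot: [[0.999, 0.052, -0.0], [0.052, -0.999, 0.0], [-0.0, -0.0, -1.0]]
force: [-2.2, 0.0, 1.4]
opening: 0.009
```

```bash
python3 -m handwheel '[{"hand":-1,"dx":0.2,"dy":0.01,"dz":0,"wx":0,"wy":0,"wz":0}]'
```

```text
time_s: 14.8
position: [0.5596, -0.0934, 0.0451]
tcp_rot: [[0.999, 0.052, -0.0], [0.052, -0.999, 0.0], [-0.0, -0.0, -1.0]]
force: [-1.6, 0.2, 1.0]
opening: 0.008
```

```bash
python3 -m handwheel '[{"hand":-1,"dx":0.1,"dy":0.005,"dz":0,"wx":0,"wy":0,"wz":0}]'
```

```text
time_s: 14.9
position: [0.56, -0.0934, 0.0451]
tcp_rot: [[0.999, 0.052, -0.002], [0.052, -0.999, 0.0], [-0.002, -0.0, -1.0]]
force: [-5.0, -0.7, 2.7]
opening: 0.007
```

```bash
python3 -m handwheel '[{"hand":-1,"dx":0.15,"dy":0.005,"dz":0,"wx":0,"wy":0,"wz":0}]'
```

```text
time_s: 15.0
position: [0.5601, -0.0933, 0.045]
tcp_rot: [[0.999, 0.053, -0.004], [0.053, -0.999, 0.0], [-0.004, -0.001, -1.0]]
force: [-6.8, -2.4, 4.5]
opening: 0.003
```

R stopped at its full travel: 58 mm from contact, with the force rising from 2 to 7 N. So L is the one that binds, at about 23 mm. I'll back off and fix the marker's position by fitting a silhouette to the first pictures.

```bash
python3 -m handwheel '[{"hand":-1,"dx":-1,"dy":-0.05,"dz":0,"wx":0,"wy":0,"wz":0},{"hand":-1,"dx":-1.5,"dy":-0.1,"dz":0,"wx":0,"wy":0,"wz":0},{"hand":-1,"dx":0,"dy":0,"dz":3,"wx":0,"wy":0,"wz":0},{"hand":0,"dx":0,"dy":-2,"dz":4,"wx":0,"wy":0,"wz":0},{"hand":0,"dx":-1,"dy":-3,"dz":2,"wx":0,"wy":0,"wz":0},{"hand":0,"dx":-1,"dy":-3,"dz":0,"wx":0,"wy":0,"wz":0}]'
python3 - <<'E'
from h import *
from scipy.optimize import least_squares
def sil(n,x,y):
    a=np.linspace(0,2*np.pi,40)
    P=[(x+.015*np.cos(t),y+.015*np.sin(t),z) for z in(.010,.045) for t in a]
    uv=proj(n,P); h=cv2.convexHull(uv.astype(np.float32)); 
    m=cv2.moments(h*1.0); return np.array([m['m10']/m['m00'],m['m01']/m['m00']]),m['m00']
for n,px in(('top',(422,11,200,10)),('scene',(188,12,158,15))):
    z=np.load(f'pics/{n}0.npz');h=cv2.cvtColor(z['p'],cv2.COLOR_RGB2HSV).astype(int)
    x0,w,y0,hh=px;H,S,V=[h[y0-4:y0+hh+4,x0-4:x0+w+4,i] for i in range(3)]
    m=((H<7)|(H>172))&(S>150)&(V>70)
    v,u=np.nonzero(m);c=np.array([u.mean()+x0-4,v.mean()+y0-4])
    r=least_squares(lambda q:sil(n,*q)[0]-c,[.48,-.375]);print(n,c,m.sum(),sil(n,*r.x)[1],r.x.round(4))
    for nm,uv in(('spotL',{'top':(278.6,175.6),'scene':(371.3,230.4)}),('spotR',{'top':(362.1,184),'scene':(264.9,203.7)})):
        print(nm,atz(n,*uv[n],.008).round(4))
E
```

```text
time_s: 15.6
position: [0.5206, -0.1772, 0.139]
tcp_rot: [[0.999, 0.053, 0.01], [0.053, -0.999, -0.005], [0.01, 0.006, -1.0]]
force: [-0.1, -0.7, -0.3]
opening: 0.192
top [427.02173913 204.57608696] 92 92.00572481681593 [ 0.481  -0.3796]
spotL [0.583  0.0972 0.008 ]
spotR [ 0.5528 -0.1747  0.008 ]
scene [193.71686747 165.15662651] 166 184.00492363935336 [ 0.4794 -0.3776]
spotL [0.5838 0.1002 0.008 ]
spotR [ 0.5523 -0.1729  0.008 ]
```

```bash
python3 -m handwheel '[{"hand":0.1,"dx":-0.8,"dy":-4,"dz":0,"wx":0,"wy":0,"wz":0},{"hand":0.1,"dx":-0.8,"dy":-4,"dz":0,"wx":0,"wy":0,"wz":0},{"hand":0.1,"dx":-0.8,"dy":-4,"dz":0,"wx":0,"wy":0,"wz":0},{"hand":0.1,"dx":-0.8,"dy":-4,"dz":-1,"wx":0,"wy":0,"wz":0},{"hand":0.1,"dx":-0.5,"dy":-3,"dz":-2,"wx":0,"wy":0,"wz":0},{"hand":0.1,"dx":0,"dy":0,"dz":-2,"wx":0,"wy":0,"wz":0},{"hand":0.1,"dx":0,"dy":0,"dz":0,"wx":0,"wy":0,"wz":0},{"hand":0.1,"dx":0,"dy":0,"dz":0,"wx":0,"wy":0,"wz":0}]'
```

```text
time_s: 16.4
position: [0.4802, -0.3647, 0.085]
tcp_rot: [[0.999, 0.052, 0.0], [0.052, -0.999, 0.0], [0.0, -0.0, -1.0]]
force: [1.4, -0.5, 0.5]
opening: 0.548
```

```bash
python3 -m handwheel '[{"hand":0.1,"dx":0,"dy":-1.4,"dz":0,"wx":0,"wy":0,"wz":0},{"hand":0.1,"dx":0,"dy":0,"dz":-1.5,"wx":0,"wy":0,"wz":0},{"hand":0.1,"dx":0,"dy":0,"dz":-1.5,"wx":0,"wy":0,"wz":0}]'
python3 - <<'E'
from h import *
p,d=vision.capture('scene');crop(p,130,270,110,230,5,'pics/c8.png')
print(bot.read_state()['position'],proj('scene',[bot.read_state()['position']]))
E
```

```text
time_s: 16.7
position: [0.4817, -0.3807, 0.0566]
tcp_rot: [[0.999, 0.052, 0.004], [0.052, -0.999, -0.004], [0.003, 0.004, -1.0]]
force: [-0.2, 0.8, -0.8]
opening: 0.552
[ 0.47983994 -0.37848407  0.05332701] [[191.42869403 159.13808294]]
```

View pics/c8.png

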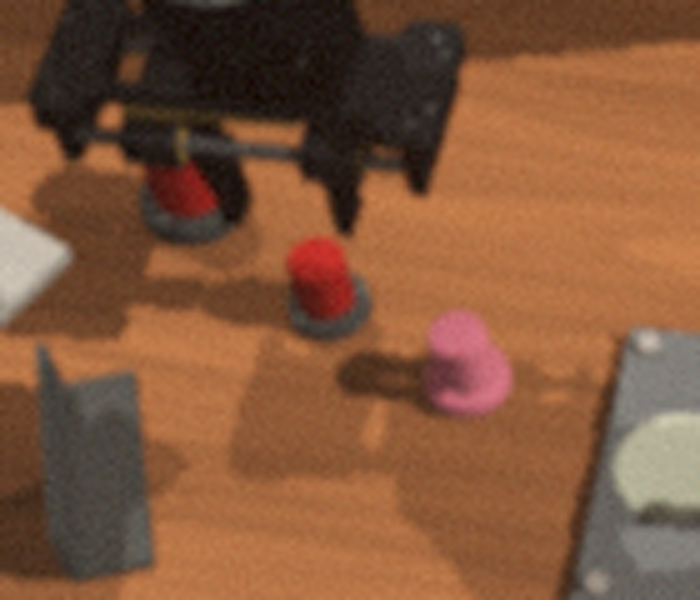

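The fingers straddle the small red marker (crop (320,290)). The large red one (180,200) and the pink one (465,365) are clear. Descending to grip.

```bash
python3 -m handwheel '[{"hand":0.1,"dx":0,"dy":0,"dz":-1.5,"wx":0,"wy":0,"wz":0},{"hand":0.1,"dx":0,"dy":0,"dz":-1.2,"wx":0,"wy":0,"wz":0},{"hand":0.1,"dx":0,"dy":0,"dz":-0.8,"wx":0,"wy":0,"wz":0},{"hand":0.1,"dx":0,"dy":0,"dz":-0.2,"wx":0,"wy":0,"wz":0},{"hand":0.1,"dx":0,"dy":0,"dz":0,"wx":0,"wy":0,"wz":0}]' && python3 -m handwheel '[{"hand":-1,"dx":0,"dy":0,"dz":0,"wx":0,"wy":0,"wz":0},{"hand":-1,"dx":0,"dy":0,"dz":0,"wx":0,"wy":0,"wz":0},{"hand":-1,"dx":0,"dy":0,"dz":0,"wx":0,"wy":0,"wz":0},{"hand":-1,"dx":0,"dy":0,"dz":0,"wx":0,"wy":0,"wz":0},{"hand":-1,"dx":0,"dy":0,"dz":0,"wx":0,"wy":0,"wz":0},{"hand":-1,"dx":0,"dy":0,"dz":0,"wx":0,"wy":0,"wz":0},{"hand":-1,"dx":0,"dy":0,"dz":0,"wx":0,"wy":0,"wz":0},{"hand":-1,"dx":0,"dy":0,"dz":0,"wx":0,"wy":0,"wz":0}]'
```

```text
time_s: 17.25
position: [0.48, -0.3787, 0.0176]
tcp_rot: [[0.999, 0.052, -0.001], [0.052, -0.999, 0.001], [-0.001, -0.001, -1.0]]
force: [-0.8, 0.6, -0.0]
opening: 0.552
time_s: 18.05
position: [0.4802, -0.3788, 0.0185]
tcp_rot: [[0.999, 0.052, 0.0], [0.052, -0.999, 0.0], [0.0, -0.0, -1.0]]
force: [-0.3, 2.2, 5.3]
opening: 0.325
```

```bash
python3 -m handwheel '[{"hand":-1,"dx":0,"dy":0,"dz":1,"wx":0,"wy":0,"wz":0},{"hand":-1,"dx":0,"dy":0,"dz":3,"wx":0,"wy":0,"wz":0},{"hand":-1,"dx":0,"dy":0,"dz":4,"wx":0,"wy":0,"wz":0},{"hand":-1,"dx":0,"dy":1,"dz":3,"wx":0,"wy":0,"wz":0},{"hand":-1,"dx":0.6,"dy":3,"dz":0,"wx":0,"wy":0,"wz":0},{"hand":-1,"dx":0.7,"dy":4,"dz":0,"wx":0,"wy":0,"wz":0},{"hand":-1,"dx":1,"dy":4,"dz":0,"wx":0,"wy":0,"wz":0},{"hand":-1,"dx":1,"dy":4,"dz":0,"wx":0,"wy":0,"wz":0},{"hand":-1,"dx":1,"dy":4,"dz":0,"wx":0,"wy":0,"wz":0},{"hand":-1,"dx":1,"dy":4,"dz":0,"wx":0,"wy":0,"wz":0}]' && python3 -m handwheel '[{"hand":-1,"dx":1,"dy":4,"dz":0,"wx":0,"wy":0,"wz":0},{"hand":-1,"dx":1,"dy":4,"dz":0,"wx":0,"wy":0,"wz":0},{"hand":-1,"dx":1,"dy":4,"dz":0,"wx":0,"wy":0,"wz":0},{"hand":-1,"dx":1,"dy":4,"dz":0,"wx":0,"wy":0,"wz":0},{"hand":-1,"dx":1,"dy":4,"dz":0,"wx":0,"wy":0,"wz":0},{"hand":-1,"dx":0,"dy":2.5,"dz":0,"wx":0,"wy":0,"wz":0},{"hand":-1,"dx":0,"dy":1.2,"dz":0,"wx":0,"wy":0,"wz":0},{"hand":-1,"dx":0,"dy":0,"dz":0,"wx":0,"wy":0,"wz":0},{"hand":-1,"dx":0,"dy":0,"dz":0,"wx":0,"wy":0,"wz":0}]'
python3 - <<'E'
from h import *
p,d=vision.capture('scene');crop(p,290,450,140,280,5,'pics/c9.png')
E
```

```text
time_s: 19.05
position: [0.5333, -0.1377, 0.1284]
tcp_rot: [[0.999, 0.051, 0.0], [0.051, -0.999, -0.001], [0.0, 0.001, -1.0]]
force: [0.7, -0.1, -1.5]
opening: 0.32
time_s: 19.95
position: [0.583, 0.0971, 0.1281]
tcp_rot: [[0.999, 0.052, -0.0], [0.052, -0.999, -0.001], [-0.0, 0.001, -1.0]]
force: [-0.7, -0.3, -1.5]
opening: 0.329
```

View pics/c9.png

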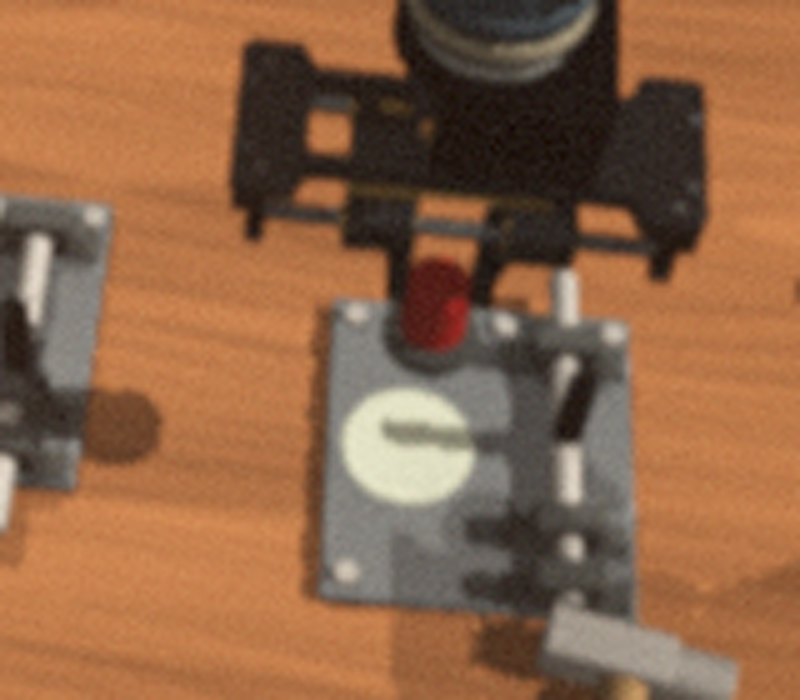

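The marker is held upright over the left plate. Lowering to just above the spot.

```bash
python3 -m handwheel '[{"hand":-1,"dx":0,"dy":0.15,"dz":-2,"wx":0,"wy":0,"wz":0},{"hand":-1,"dx":0,"dy":0,"dz":-2.5,"wx":0,"wy":0,"wz":0},{"hand":-1,"dx":0,"dy":0,"dz":-2,"wx":0,"wy":0,"wz":0},{"hand":-1,"dx":0,"dy":0,"dz":-1.5,"wx":0,"wy":0,"wz":0},{"hand":-1,"dx":0,"dy":0,"dz":-1,"wx":0,"wy":0,"wz":0},{"hand":-1,"dx":0,"dy":0,"dz":-0.5,"wx":0,"wy":0,"wz":0},{"hand":-1,"dx":0,"dy":0,"dz":0,"wx":0,"wy":0,"wz":0},{"hand":-1,"dx":0,"dy":0,"dz":0,"wx":0,"wy":0,"wz":0}]' && python3 -m handwheel '[{"hand":-1,"dx":0,"dy":0,"dz":-0.3,"wx":0,"wy":0,"wz":0},{"hand":-1,"dx":0,"dy":0,"dz":-0.1,"wx":0,"wy":0,"wz":0},{"hand":-1,"dx":0,"dy":0,"dz":0,"wx":0,"wy":0,"wz":0}]'
```

```text
time_s: 20.8
position: [0.5838, 0.0992, 0.0337]
tcp_rot: [[0.999, 0.051, 0.001], [0.051, -0.999, -0.0], [0.001, 0.0, -1.0]]
force: [-0.6, 0.8, -0.8]
opening: 0.325
time_s: 21.1
position: [0.5831, 0.0997, 0.0293]
tcp_rot: [[0.999, 0.052, 0.0], [0.052, -0.999, -0.0], [0.0, 0.0, -1.0]]
force: [0.1, 0.1, -1.2]
opening: 0.328
```

```bash
python3 - <<'E'
from h import *
p,d=vision.capture('scene');crop(p,290,450,140,280,5,'pics/c10.png')
print(bot.read_state()['force'],bot.read_state()['position'])
E
```

```text
[ 0.20373099  0.58481402 -0.85658819] [0.58314667 0.09970952 0.0293262 ]
```

View pics/c10.png

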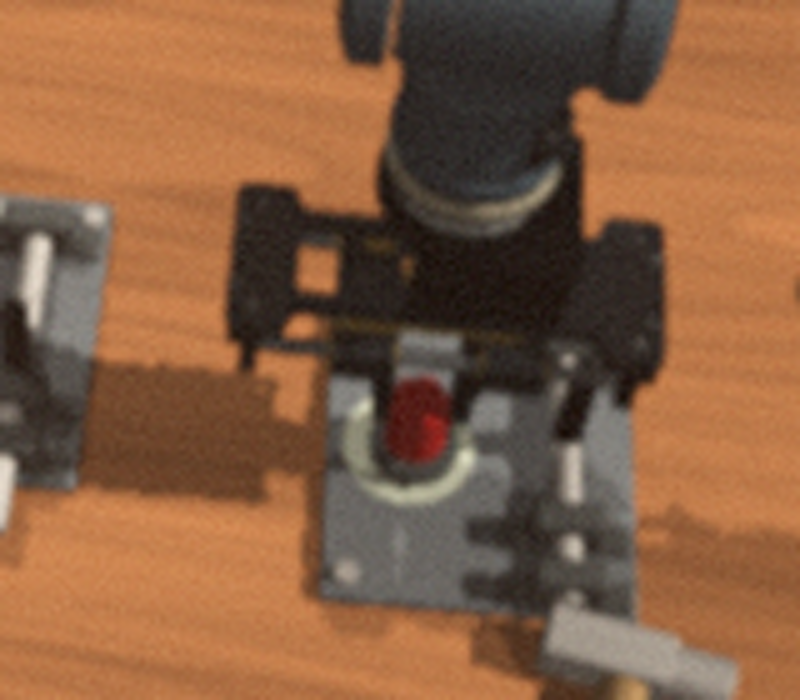

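The foot is over the spot, about 2 px right of centre. A small shift in −y, then touch down.

```bash
python3 -m handwheel '[{"hand":-1,"dx":0,"dy":-0.2,"dz":-0.1,"wx":0,"wy":0,"wz":0},{"hand":-1,"dx":0,"dy":0,"dz":-0.1,"wx":0,"wy":0,"wz":0},{"hand":-1,"dx":0,"dy":0,"dz":0,"wx":0,"wy":0,"wz":0}]' && python3 -m handwheel '[{"hand":-1,"dx":0,"dy":0,"dz":-0.1,"wx":0,"wy":0,"wz":0},{"hand":-1,"dx":0,"dy":0,"dz":0,"wx":0,"wy":0,"wz":0}]'
```

```text
time_s: 21.45
position: [0.583, 0.0975, 0.027]
tcp_rot: [[0.999, 0.052, -0.0], [0.052, -0.999, 0.0], [-0.0, -0.0, -1.0]]
force: [-0.1, 0.2, -1.5]
opening: 0.321
time_s: 21.65
position: [0.5834, 0.0977, 0.0265]
tcp_rot: [[0.999, 0.052, 0.001], [0.052, -0.999, 0.0], [0.001, -0.0, -1.0]]
force: [-0.8, 0.6, 2.7]
opening: 0.325
```

Contact came at z 0.0265, as expected, with 2.7 N. Release (only partly open), settle, then lift straight up.

```bash
python3 -m handwheel '[{"hand":0,"dx":0,"dy":0,"dz":0,"wx":0,"wy":0,"wz":0},{"hand":0,"dx":0,"dy":0,"dz":0,"wx":0,"wy":0,"wz":0},{"hand":0,"dx":0,"dy":0,"dz":0,"wx":0,"wy":0,"wz":0},{"hand":0,"dx":0,"dy":0,"dz":0,"wx":0,"wy":0,"wz":0},{"hand":0,"dx":0,"dy":0,"dz":0,"wx":0,"wy":0,"wz":0},{"hand":0,"dx":0,"dy":0,"dz":1,"wx":0,"wy":0,"wz":0},{"hand":0,"dx":0,"dy":0,"dz":2,"wx":0,"wy":0,"wz":0},{"hand":0,"dx":0,"dy":0,"dz":3,"wx":0,"wy":0,"wz":0},{"hand":0,"dx":0,"dy":0,"dz":4,"wx":0,"wy":0,"wz":0},{"hand":0,"dx":0,"dy":0,"dz":4,"wx":0,"wy":0,"wz":0}]' && python3 -m handwheel '[{"hand":0,"dx":-4,"dy":2,"dz":1,"wx":0,"wy":0,"wz":0},{"hand":0,"dx":-4,"dy":4,"dz":0,"wx":0,"wy":0,"wz":0},{"hand":0,"dx":-2,"dy":4,"dz":0,"wx":0,"wy":0,"wz":0},{"hand":0,"dx":0,"dy":4,"dz":0,"wx":0,"wy":0,"wz":0},{"hand":0,"dx":0,"dy":4,"dz":0,"wx":0,"wy":0,"wz":0},{"hand":0,"dx":0,"dy":4,"dz":0,"wx":0,"wy":0,"wz":0},{"hand":0,"dx":0,"dy":4,"dz":0,"wx":0,"wy":0,"wz":0},{"hand":0,"dx":0,"dy":4,"dz":0,"wx":0,"wy":0,"wz":0},{"hand":0,"dx":0,"dy":0,"dz":0,"wx":0,"wy":0,"wz":0}]'
python3 - <<'E'
from h import *
for n in('top','scene'):
    p,d=vision.capture(n)
    if n=='scene':crop(p,230,440,150,290,3.8,'pics/c11.png')
    else: crop(p,230,390,130,230,5,'pics/c11t.png')
    X=cloud(n,d)
    for nm,o,a in(('L',[.5815,.1325],4.43),('R',[.551,-.139],2.95)):
        a=np.radians(a);M=np.array([[np.cos(a),-np.sin(a)],[np.sin(a),np.cos(a)]]);q=(X[...,:2]-o)@M
        m=(abs(q[...,1]-.04)<.025)&(abs(q[...,0])<.08)&(X[...,2]>.055)&(X[...,2]<.09)
        print(n,nm,q[m].mean(0).round(4),m.sum())
        m=(abs(q[...,1]+.035)<.035)&(abs(q[...,0])<.04)&(X[...,2]>.048)&(X[...,2]<.06)
        if m.sum():print('  marker top',q[m].mean(0).round(4),np.median(X[m][:,2]),m.sum())
E
```

```text
time_s: 22.65
position: [0.5826, 0.0976, 0.1679]
tcp_rot: [[0.999, 0.052, -0.001], [0.052, -0.999, 0.0], [-0.001, -0.0, -1.0]]
force: [0.1, 0.3, -0.4]
opening: 0.496
time_s: 23.55
position: [0.4876, 0.3979, 0.177]
tcp_rot: [[0.998, 0.057, 0.003], [0.057, -0.998, 0.003], [0.003, -0.003, -1.0]]
force: [-0.7, -1.0, 0.5]
opening: 0.5
top L [-0.0088  0.0375] 21
  marker top [-0.001  -0.0371] 0.054227566914347804 63
top R [0.0276 0.0392] 23
scene L [-0.0045  0.041 ] 59
  marker top [ 0.0016 -0.0338] 0.05543766104881999 119
scene R [0.0317 0.0425] 54
```

View pics/c11.png

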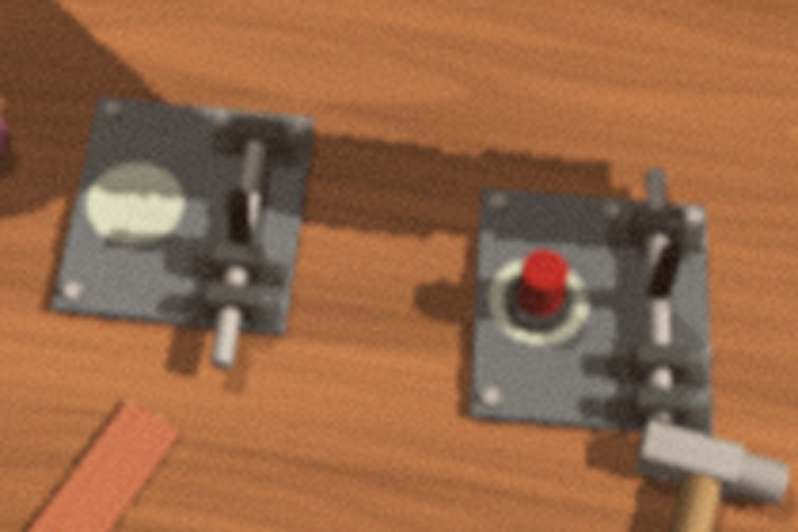

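View pics/c11t.png

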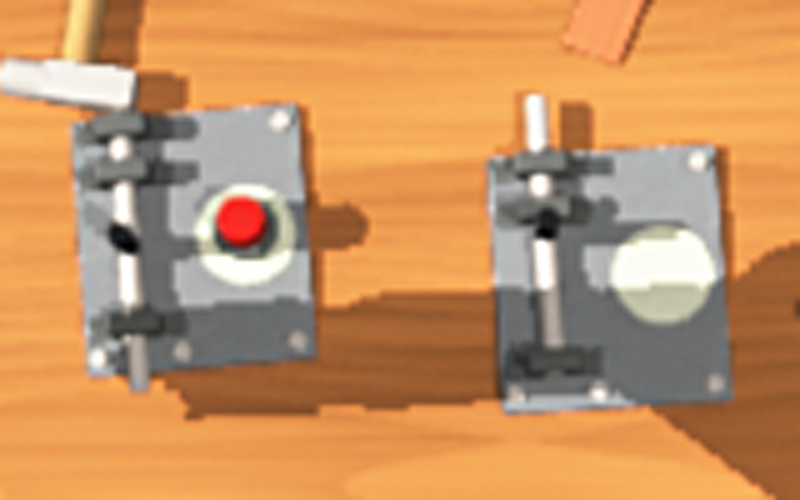

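The last pictures show the left pin at plate x ≈ −7 mm (travel about 23 mm) and the right pin at +30 mm (travel 60 mm). The marker stands within about 2 mm of the spot's centre with its top at 54 mm, and the arm is clear.

```bash
python3 -m handwheel '[{"hand":0,"dx":0,"dy":0,"dz":0,"wx":0,"wy":0,"wz":0},{"hand":0,"dx":0,"dy":0,"dz":0,"wx":0,"wy":0,"wz":0}]'; python3 -c "
from rig import hand_in; print(hand_in())"
```

```text
time_s: 23.85
position: [0.4878, 0.3915, 0.1763]
tcp_rot: [[0.999, 0.05, -0.0], [0.05, -0.999, -0.001], [-0.0, 0.001, -1.0]]
force: [0.5, -0.3, 0.3]
opening: 0.503
the job is handed in; nothing more can be done
None
```

Both bolts are slid as far as they go, and the red marker stands upright on the white spot of the one that binds. I handed in at about 24 s of the 64 s.

- **Left bolt (the one that binds):** it stopped hard at about 23 mm of travel. I pushed with the fingers shut and backed off at about 10 N along the bolt.
- **Right bolt:** it ran its full 60 mm and met the hard stop, where I backed off at about 7 N.
- **Marker:** I used the smaller red one. The last pictures put it within about 2 mm of the left spot's centre, with its top at 54 mm against the 53 mm expected. Both pins were where I left them and the arm was clear.

**Hammer by the left bolt:** its head lies across that bolt's path, so I tried twice to drag it away by the handle. The fingers shut through the handle both times with no force, and the hammer did not move. I took it as not solid, but I never tested the head itself. Left as the binding one rests on the right bolt going fully home, since only one binds, and on the left's 23 mm being inside the 20–35 mm range you gave.

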